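Hold the reading lens in focus over an engraved block

TASK

Set the engraved wood block, face up, on the crown of the domed rest so that it balances there level by itself. Then take the reading lens by its handle and hold it level over the middle of the engraving, with the rim at the height of the red pointer on the height gauge, touching neither the block nor the rest. Finish while still holding the lens there; leave the gauge, its pointer and the tools lying around as they are.

Things in the scene. Friction and masses are not known exactly. Their poses are not given: they have to be found in the camera images.
- block: End-grain wood engraving block, 70 x 46 x 23 mm (x, y, z), 65 g (varies), face inked dark with a leaf cut into it in light lines. Origin: centre of its underside; x along the 70 mm side, z up through the engraved face. It starts lying on the bench, face up.
- rest: Engraver's rest: round turned beech stand, 112 mm across the foot, with a domed crown faced in dark green leather and a ring of brass tacks. The crown is part of a sphere of 60 mm radius; its apex is 62 mm above the bench. Fixed to the bench. Origin: centre of its underside, on the bench.
- rest_top (a point): Apex of the domed crown of the rest, 62 mm above the bench.
- loupe: Reading lens lying flat on the bench: steel rim 68 mm across and 12 mm thick with a clear lens, and a flat black handle. Origin: centre of the rim's underside; x points from the lens along the handle, z up (square to the lens). The handle is 96 mm long (from x = 52 to 148 mm), 16 mm wide and 13.5 mm thick, its underside flush with the rim's. 85 g in all (varies); the centre of mass lies on the handle line, near x = 37 mm.
- loupe_lens (a point): Centre of the lens, at mid-thickness of the rim (6 mm above the loupe's origin).
- gauge: Saw-height gauge standing behind the rest: aluminium foot 50 x 74 x 16 mm, steel upright 26 x 5 mm, 211 mm high in all, with a black slide 42 mm wide that carries a red pointer reaching 38 mm out from the upright. Fixed to the bench. Origin: under the upright, on the bench; its -x axis points the way the pointer does.
- gauge_cursor (a joint): Height of the gauge's slide, 0 to 0.04 m; the pointer's top edge is at 0.140 m + this value above the bench. Held by friction; leave it as it is.
- gauge_mark (a point): Tip of the red pointer, at its top edge: its height is the height at which the lens is in focus.
- masking_tape: Roll of masking tape lying flat, 96 mm across, 25 mm high; bystander. Origin: centre of its underside.
- tape_measure: Yellow tape measure standing on its base, 35 x 107 x 64 mm; bystander. Origin: centre of its underside.
- sanding_block: Cork sanding block, 60 x 100 x 34 mm; bystander. Origin: centre of its underside.
Mind the look-alikes: they are no part of the job. Several things look just like the gauge: the one meant starts farthest from the robot's base.

How it is judged (in metres and radians):
On the way, in this order (a step that is already met when the one before it is completed fails the run):
1. the block balances level on the dome by itself, face up and let go (horizontal distance between block and rest_top below 0.015 m and z of block in the frame of rest_top above -0.006 m and angle between block's own z axis and vertical below 0.16 rad and contact force between block and rest above 0.2 N and contact force between block and the fingers below 0.05 N and linear speed of block below 0.03 m/s), for 0.4 s.
2. the lens is held by its handle, level over the engraving at the height of the pointer (horizontal distance between loupe_lens and block below 0.014 m and z of loupe_lens in the frame of gauge_mark between -0.008 and 0.008 m and angle between loupe's own z axis and vertical below 0.1 rad and contact force between loupe and the fingers above 2 N and x of the grasp point in the frame of loupe above 0.045 m), for 0.3 s.
At the end, for the whole second after the job is handed in: Block face up, at rest on the dome alone, within 15 mm of the apex and 0.16 rad of level. Lens held still by its handle (45 mm or more from the lens centre) within 0.10 rad of level, its centre within 14 mm of the block's centre from above and 8 mm of the pointer's height, touching nothing else (all of step 2 and horizontal distance between block and rest_top below 0.015 m and z of block in the frame of rest_top above -0.006 m and angle between block's own z axis and vertical below 0.16 rad and contact force between block and rest above 0.2 N and contact force between block and the arm below 0.05 N and contact force between block and loupe below 0.05 N and linear speed of each of block, loupe below 0.03 m/s and contact force between loupe and gauge below 0.05 N and contact force between loupe and rest below 0.05 N); the arm keeps its last pose, push and grip.
It fails at once if the gauge's pointer is shifted (distance of gauge_mark from where it was at the start of the episode above 0.004 m).
It fails at once if the lens strikes the block (contact force between loupe and block above 1 N).
It fails at once if a bystander is pushed away (distance of any of masking_tape, tape_measure, sanding_block from where it was at the start of the episode above 0.02 m).
It also fails if it takes over 66 s, if anything falls off the work surface, if the arm or the gripper's body presses on something with over 40 N, if the wrist force passes 120 N, or if a joint passes its speed limit or range.

ROBOT

A 6-joint arm with a two-finger parallel gripper is mounted at the origin on a cart in front of the work surface, level with it; the furniture and walls round the work are solid. World frame = base frame: x ahead of the robot, y to its left, z up, the work surface at z = 0. Lengths are in mm, angles in rad, forces in N, time in s.
With the tool pointing down it reaches from about 350 to 775 mm from the base axis. Payload 7.3 kg.
Tool frame: the origin (TCP) lies on the centre line of the jaws, within the pads' length; the fingertips stand 22 mm ahead of it and the grasp point (between the pads) lies 3 mm ahead of it; z points along the fingers, y is the line along which they close (so a half turn about z gives the same grasp; the last joint's range is limited). The gripper opens to 92 mm and grips with 3 to 60 N. Pads are 19 mm wide; open, the fingers measure 130 mm over their backs; the gripper's body (75 mm by 190 mm) begins 47 mm behind the grasp point.
Start: joints at [1.194, 0.342, 1.524, -0, 1.275, -0.146], TCP at [120.08, 511.1, 248.741] pointing down, gripper open.
Joint ranges: [-2.53, 2.53], [-0.77, 2.02], [0.04, 2.7], [-1, 4.14], [0.28, 2.66], [-3.11, 3.11]. Speed limits (rad/s): [2.57, 2.57, 3.14, 3.14, 3.14, 3.14].

INTERFACE

Orientations are given as a 3x3 rotation matrix whose columns are the frame's x, y, z axes.
In Python, from workcell import arm gives the robot as it stands. The module is installed in compiled form; this text tells all that it offers. Calls block until the motion is done:
- arm.move_ptp(position, orientation): joint-space move of the TCP to a pose.
- arm.move_linear(position, rot=None, v=150): straight line of the TCP; rot=None keeps the orientation; v is the mean speed in mm/s.
- arm.goto_joints(angles): joint-space move.
- arm.set_gripper(opening, grip_force=None): finger opening in mm; grip_force is the grip in N (None keeps the last); returns when the fingers have stopped.
- arm.hold(seconds).
- arm.ik(position, orientation): joint angles nearest the present ones, or None.
- arm.read_state(): the state.
- arm.snapshot(name): name is "side" or "top"; returns a dict with "frame" (480x640x3 uint8, red, green, blue), "K" (3x3 intrinsics, pixels), "rvec" (rotation vector, rad) and "tvec" (3), from world to camera coordinates, as OpenCV has them. Camera axes: x right, y down, z forward; pixel columns grow to the right and rows downward; lengths in mm; the calibration is good to about 2 mm. A picture is of the moment at which its call begins. There is no depth.
A pose or a line that the arm cannot do raises arm.Unreachable and nothing moves.
- arm.finish_job(): hands the job in; it is judged then, once.
The state is a dict: "time": time; "joints": joint angles; "qvel": joint speeds; "tau": joint torques, N m; "tcp_pos": TCP position; "tcp_rot": TCP orientation; "wrist_force": force on the tool from outside, world axes, zero at the start; "torque": the same for the moment, N m; "gripper_width": finger opening in mm; "grip_force": force on a finger pad.
Only numpy, scipy, OpenCV 4.12 (cv2) and the standard library are available. Lean on these libraries where they do the work, as an engineer would, in place of code of your own. Each camera call takes 0.05 s, during which the arm holds its last target. There are 200 camera calls.

## Working session

There is one attempt and no reset: what is moved stays moved. The work goes in short steps, each a Python script; the robot and the scene stay as the last script left them, time stands still between calls to the robot, and variables do not carry over. Pictures are saved under pics/ and viewed, at most 10 in all, crops included, and the job is handed in when it is done.

```bash
mkdir -p pics
cat > h.py <<'E'
import numpy as np, cv2
from workcell import arm
def snap(n,f=None):
    s=arm.snapshot(n)
    if f: cv2.imwrite(f'pics/{f}.png',s['frame'][:,:,::-1])
    np.savez(f'{n}_{f}.npz',**s)
    return s
def cast(s,uv,z):
    R=cv2.Rodrigues(np.array(s['rvec'],float))[0];t=np.array(s['tvec'],float).ravel()
    c=-R.T@t
    uv=np.atleast_2d(np.array(uv,float))
    d=(np.linalg.inv(s['K'])@np.c_[uv,np.ones(len(uv))].T).T@R
    return c+d*((z-c[2])/d[:,2])[:,None]
def proj(s,P):
    return cv2.projectPoints(np.atleast_2d(np.array(P,float)),np.array(s['rvec'],float),np.array(s['tvec'],float),s['K'],None)[0].reshape(-1,2)
def down(a): # tool down, closing axis y at angle a
    y=np.array([np.cos(a),np.sin(a),0]);z=np.array([0,0,-1.]);return np.c_[np.cross(y,z),y,z]
E
python3 - <<'E'
from h import *
for n in('side','top'):
    s=snap(n,n+'0');R=cv2.Rodrigues(np.array(s['rvec'],float))[0];print(n,(-R.T@np.array(s['tvec']).ravel()).round(),R[2].round(2),s['K'][0,0])
E
```

```text
side [529. 751. 809.] [ 0.02 -0.74 -0.67] 463.2567409731609
top [ 363.  -19. 1366.] [ 0.13 -0.02 -0.99] 442.1715847932784
```

View pics/top0.png

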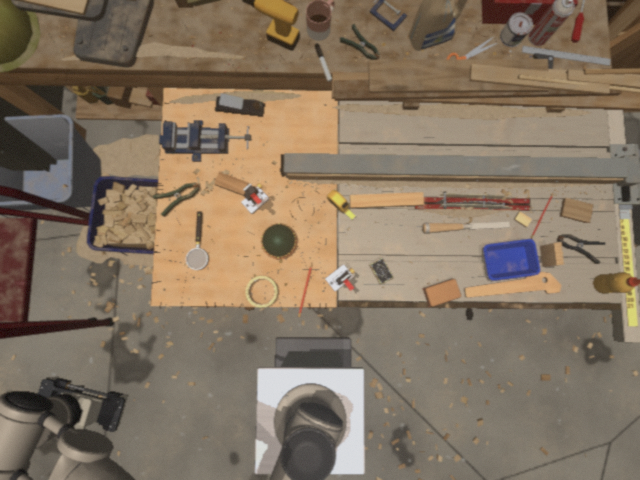

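View pics/side0.png

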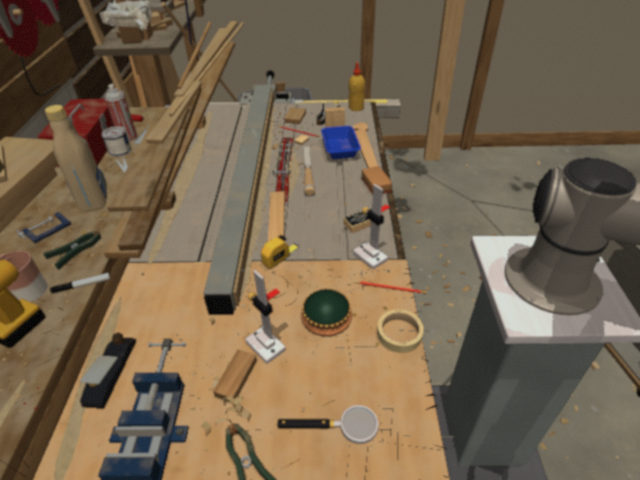

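The top view shows the rest at (279,240) and the loupe with its rim at (196,259) and handle tip at (199,212). Gauge candidates are A at (255,198) and B at (342,277). A is farther from the base at about (310,430), so A is the one meant. The block candidate is the dark piece at (382,270); the others, brown pieces at (233,184), (442,291) and (576,209), have no inked face. I'll check these choices in one close crop.

Run:
```python
from h import *
T=cv2.imread('pics/top0.png');S=cv2.imread('pics/side0.png')
def c(I,x,y,w,h): return cv2.resize(I[y:y+h,x:x+w],(400,300),interpolation=cv2.INTER_CUBIC)
cv2.imwrite('pics/crop.png',np.vstack([np.hstack([c(T,352,248,60,45),c(S,335,180,80,60)]),np.hstack([c(S,230,260,140,105),c(T,160,205,80,60)])]))
st=np.load('top_top0.npz');ss=np.load('side_side0.npz')
print('base',proj(st,[0,0,0]),'tcp',proj(st,[120,511,248]))
print('block',cast(st,[382,270],23),cast(ss,[358,218],23))
print('rest',cast(st,[279,240],62),cast(ss,[327,305],62))
print('lens',cast(st,[196,259],12),cast(ss,[360,424],12),'tip',cast(st,[199,212],13),cast(ss,[278,424],13))
```

```text
base [[309.756362  419.4706297]] tcp [[ 96.84147556 395.03041911]]
block [[ 441.9317167  -213.72895954   23.        ]] [[ 445.44109105 -208.61726425   23.        ]]
rest [[525.3259569   97.71535641  62.        ]] [[530.75707453 123.69866156  62.        ]]
lens [[470.06353404 353.75976266  12.        ]] [[474.40143222 357.31396152  12.        ]] tip [[615.76437841 351.26739824  13.        ]] [[620.92340109 356.88596548  13.        ]]
```

View pics/crop.png

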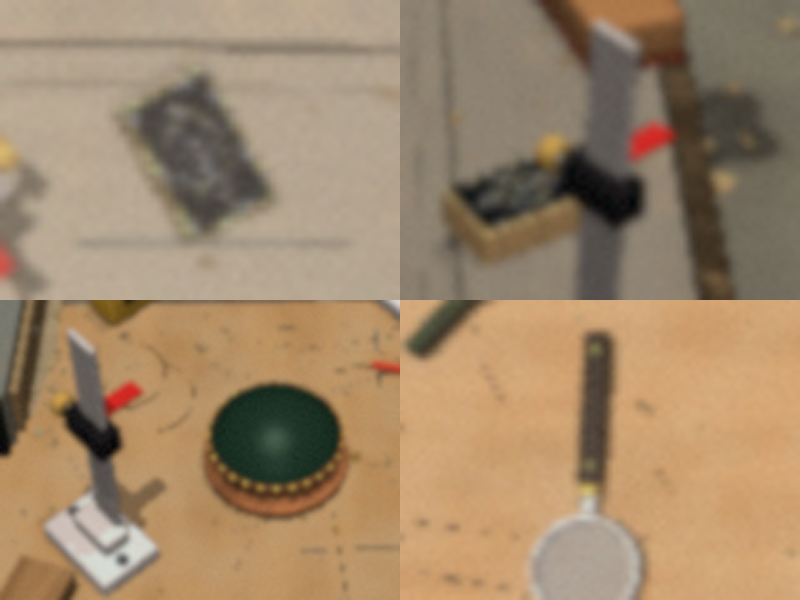

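The crop confirms the block (inked leaf face, top view about (381,271)), gauge A with its pointer toward the rest, and the loupe. Next I measure with masks.

```bash
cat > meas.py <<'E'
from h import *
def blob(s,lo,hi,box):
    x,y,w,h=box;H=cv2.cvtColor(s['frame'][y:y+h,x:x+w],cv2.COLOR_RGB2HSV)
    m=cv2.inRange(H,np.array(lo),np.array(hi));n,l,st,c=cv2.connectedComponentsWithStats(m)
    if n<2:return None
    k=1+np.argmax(st[1:,4]);ct=max(cv2.findContours((l==k).astype(np.uint8),0,1)[0],key=len)[:,0]+[x,y]
    return c[k]+[x,y],st[k,4],ct
def tri(a,ua,b,ub):
    P=[]
    for s in(a,b):
        P.append(s['K']@np.c_[cv2.Rodrigues(np.array(s['rvec'],float))[0],np.array(s['tvec'],float).ravel()])
    X=cv2.triangulatePoints(P[0],P[1],np.array(ua,float).reshape(2,1),np.array(ub,float).reshape(2,1)).ravel();return X[:3]/X[3]
E
python3 - <<'E'
from meas import *
t=dict(np.load('top_top0.npz'));s=dict(np.load('side_side0.npz'))
g=[blob(t,(35,50,15),(90,255,140),(255,215,50,50)),blob(s,(35,50,15),(90,255,140),(295,280,65,60))]
e=[cv2.fitEllipse(cv2.convexHull(q[2])) for q in g];print('green',e)
print('rest apex-ish',tri(t,e[0][0],s,e[1][0]),cast(t,e[0][0],45),cast(s,e[1][0],45))
for nm,bt,bs in(('A',(238,185,35,30),(255,280,40,35)),('B',(325,262,35,35),(370,195,30,30))):
    a=blob(t,(0,170,120),(6,255,255),bt);b=blob(s,(0,170,120),(6,255,255),bs)
    print(nm,'red c',a[:2],b[:2],tri(t,a[0],s,b[0]))
    print(' t',a[2].tolist(),'\n s',b[2].tolist())
b=blob(t,(0,0,0),(180,255,115),(365,255,35,32));r=cv2.minAreaRect(b[2]);bx=cv2.boxPoints(r);print('block',b[0],b[1],r,cast(t,bx,23).round(1).tolist(),cast(t,[r[0]],23))
h=blob(t,(0,0,0),(180,255,100),(185,205,30,45));r=cv2.minAreaRect(h[2]);print('handle',r,cast(t,cv2.boxPoints(r),13).round(1).tolist())
h=blob(s,(0,0,0),(180,255,90),(265,410,75,30));r=cv2.minAreaRect(h[2]);print('handleS',r,cast(s,cv2.boxPoints(r),13).round(1).tolist())
# white feet
for nm,bt in(('A',(235,180,40,40)),('B',(320,260,45,40))):
    a=blob(t,(0,0,185),(180,50,255),bt);r=cv2.minAreaRect(a[2]);print(nm,'foot',a[:2],r,cast(t,cv2.boxPoints(r),16).round().tolist())
E
```

```text
green [((276.8216247558594, 240.2956085205078), (9.476007461547852, 11.437066078186035), 152.2060546875), ((325.9429016113281, 306.681640625), (33.2075309753418, 42.888328552246094), 88.9955825805664)]
rest apex-ish [530.56297374 106.36453125  35.16096885] [[526.46178557 105.75267686  45.        ]] [[533.08224326 114.01748676  45.        ]]
A red c (array([253.42857143, 195.42857143]), np.int32(7)) (array([272.11428571, 293.57142857]), np.int32(70)) [637.19645131 164.89591    147.01346451]
 t [[253, 194], [254, 195], [253, 196], [252, 196], [253, 196], [254, 197], [254, 196], [254, 195], [254, 194]] 
 s [[274, 289], [273, 290], [272, 291], [271, 291], [270, 292], [269, 293], [268, 293], [267, 294], [267, 295], [267, 296], [267, 297], [268, 298], [268, 299], [269, 298], [270, 298], [271, 297], [272, 297], [273, 296], [274, 295], [275, 294], [276, 294], [277, 293], [278, 292], [278, 291], [277, 290], [276, 289], [275, 289]]Traceback (most recent call last):
  File "<stdin>", line 8, in <module>
TypeError: 'NoneType' object is not subscriptable
```

Run:
```python
from meas import *
T=cv2.imread('pics/top0.png');S=cv2.imread('pics/side0.png')
def c(I,x,y,w,h): return cv2.resize(I[y:y+h,x:x+w],(400,300),interpolation=cv2.INTER_CUBIC)
cv2.imwrite('pics/crop2.png',np.vstack([np.hstack([c(T,230,180,60,45),c(T,320,257,60,45)]),np.hstack([c(T,249,218,60,45),c(S,240,262,80,60)])]))
t=dict(np.load('top_top0.npz'));s=dict(np.load('side_side0.npz'))
b=blob(t,(0,0,0),(180,255,115),(365,255,35,32));r=cv2.minAreaRect(b[2]);bx=cv2.boxPoints(r);print('block',b[0],b[1],r,cast(t,bx,23).round(1).tolist(),cast(t,[r[0]],23))
h=blob(t,(0,0,0),(180,255,100),(185,205,30,45));r=cv2.minAreaRect(h[2]);print('handle',r,cast(t,cv2.boxPoints(r),13).round(1).tolist())
h=blob(s,(0,0,0),(180,255,90),(265,410,75,30));r=cv2.minAreaRect(h[2]);print('handleS',r,cast(s,cv2.boxPoints(r),13).round(1).tolist())
g=blob(t,(30,20,5),(100,255,130),(255,215,50,50));e=cv2.fitEllipse(cv2.convexHull(g[2]));print(e)
```

```text
block [381.41434263 270.75697211] 251 ((381.29998779296875, 270.89996337890625), (20.96186637878418, 12.775575637817383), 60.2551155090332) [[456.9, -178.9, 23.0], [476.6, -212.9, 23.0], [421.5, -244.2, 23.0], [402.0, -210.3, 23.0]] [[ 439.17482784 -211.5751116    23.        ]]
handle ((198.74937438964844, 226.01248168945312), (4.194759845733643, 28.114877700805664), 2.862405300140381) [[528.5, 356.4, 13.0], [616.1, 356.3, 13.0], [615.6, 343.4, 13.0], [528.0, 343.6, 13.0]]
handleS ((303.5, 423.5), (9.0, 51.0), 90.0) [[621.6, 347.5, 13.0], [529.6, 348.1, 13.0], [529.8, 364.8, 13.0], [620.4, 364.3, 13.0]]
((276.874755859375, 240.87222290039062), (20.891372680664062, 23.665746688842773), 153.160888671875)
```

View pics/crop2.png

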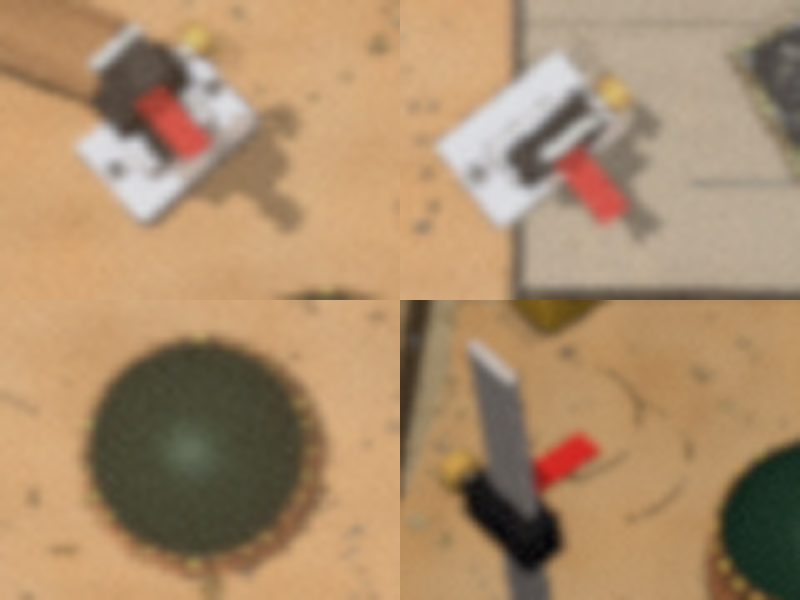

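Run:
```python
from meas import *
t=dict(np.load('top_top0.npz'));s=dict(np.load('side_side0.npz'))
f=lambda x,y,ox,oy,k:((x+.5)/k+ox-.5,(y+.5)/k+oy-.5)
k=20/3
tip=f(193,152,230,180,k);ts=f(190,142,240,262,5)
print('markA',tri(t,tip,s,ts),'A foot',cast(t,f(168,122,230,180,k),16))
X=tri(t,tip,s,ts);print('reproj',proj(t,X)-tip,proj(s,X)-ts)
for z in(140,160,180):print(z,cast(t,tip,z).round(1),cast(s,ts,z).round(1))
for nm,p in dict(l=(78,148),b=(147,222),r=(258,120)).items():print('A',nm,cast(t,f(*p,230,180,k),16).round(1))
for nm,p in dict(l=(37,148),b=(105,228),t=(160,52),r=(225,112)).items():print('B',nm,cast(t,f(*p,320,257,k),16).round(1))
print('Btip',cast(t,f(212,212,320,257,k),160).round(1))
g=f(198,148,249,218,k);print('rest',cast(t,g,37))
# rest sphere silhouette in side view predicted
for c in (cast(t,g,37)[0],):
    C=np.array([c[0],c[1],2]);a=np.linspace(0,2*np.pi,60);E=np.c_[C[0]+49*np.cos(a),C[1]+49*np.sin(a),np.full(60,36.6)]
    u=np.random.default_rng(0).normal(size=(20000,3));u/=np.linalg.norm(u,axis=1)[:,None];u=u[u[:,2]>34.6/60]
    p=proj(s,C+60*u);print('pred side',p.min(0),p.max(0))
gs=blob(s,(35,50,15),(90,255,140),(295,280,65,60));print('seen',gs[2].min(0),gs[2].max(0))
for q in(tri(t,(198.7,226),s,(303.5,423.5)),):print('handle tri',q)
R=down(np.deg2rad(29.7));print([arm.ik([440,-211,z],R) is not None for z in(30,200)],[arm.ik([440,-211,z],down(np.deg2rad(29.7-180))) for z in (30,)])
```

```text
markA [623.94219751 150.7864181  139.96375672] A foot [[662.06773702 180.10713164  16.        ]]
reproj [[ 0.05375056 -0.72404285]] [[0.94409277 0.16869396]]
140 [[621.9 150.9 140. ]] [[625.8 150.4 140. ]]
160 [[617.6 148.1 160. ]] [[622.9 168.3 160. ]]
180 [[613.4 145.3 180. ]] [[620.  186.3 180. ]]
A l [[649.1 221.5  16. ]]
A b [[614.6 188.4  16. ]]
A r [[663.6 138.3  16. ]]
B l [[413.8 -41.1  16. ]]
B b [[377.9 -72.4  16. ]]
B t [[458.3 -97.1  16. ]]
B r [[ 431.1 -127.    16. ]]
Btip [[ 383.2 -110.2  160. ]]
rest [[529.08700016 102.16000211  37.        ]]
pred side [305.1431374  287.79209184] [350.43239546 322.79989434]
seen [305 290] [347 323]
handle tri [574.5640817  352.28987488   4.60917638]
[True, True] [array([-6.04362214e-01,  5.74693948e-01,  1.87369151e+00, -4.44089210e-16,
        6.93207193e-01,  2.01886765e+00])]
```

Run:
```python
from h import *
d=np.deg2rad
for a in(29.7,-150.3):print('pick',a,arm.ik([440,-211,24],down(d(a))))
for a in(117,-63):print('place',a,arm.ik([530,103,88],down(d(a))))
R=min((down(d(a)) for a in(29.7,-150.3)),key=lambda R:abs(arm.ik([440,-211,24],R)[5]))
p=arm.read_state()['tcp_pos'];
arm.move_linear([p[0],p[1],290])
arm.set_gripper(92)
arm.move_ptp([440,-211,270],R)
arm.move_linear([440,-211,60]);s=snap('side','pre');snap('top','pre')
arm.move_linear([440,-211,24],v=60)
arm.set_gripper(40,25)
st=arm.read_state();print(st['gripper_width'],st['grip_force'],st['wrist_force'],st['time'])
arm.move_linear([440,-211,290]);st=arm.read_state();print(st['gripper_width'],st['time'],st['joints']);snap('top','lift')
snap('side','lift')
```

```text
pick 29.7 [-6.04362214e-01  5.85696104e-01  1.87710196e+00 -4.44089210e-16
  6.78794593e-01 -1.12272500e+00]
pick -150.3 [-6.04362214e-01  5.85696104e-01  1.87710196e+00 -4.44089210e-16
  6.78794593e-01  2.01886765e+00]
place 117 [ 4.99669160e-02  5.49163094e-01  1.68574820e+00 -4.44089210e-16
  9.06681361e-01 -1.99206831e+00]
place -63 [ 4.99669160e-02  5.49163094e-01  1.68574820e+00 -4.44089210e-16
  9.06681361e-01  1.14952434e+00]
69.57384387202049 25.00038743019104 [-0.37383803  0.65596209  2.02713402] 6.4083
69.56026908551328 8.3333 [-6.04388738e-01  2.43369637e-01  1.54899033e+00  1.50404645e-06
  1.35064762e+00 -1.12272212e+00]
```

Run:
```python
from h import *
R=down(np.deg2rad(117))
arm.move_ptp([530,103,290],R)
arm.move_linear([530,103,110])
s=snap('side','over');t=snap('top','over')
I=s['frame'][230:350,250:410,::-1];J=t['frame'][200:275,235:335,::-1]
cv2.imwrite('pics/over_c.png',np.vstack([cv2.resize(I,(640,480),interpolation=2)]))
# expected corners of block (underside centre at 530,103,86) & apex circle, crop px
a=np.deg2rad(117);ux=np.array([np.cos(a),np.sin(a),0]);uy=np.array([-np.sin(a),np.cos(a),0])
for z in(86,109):
  print(z,((proj(s,[np.array([530,103,z])+sx*35*ux+sy*23*uy for sx,sy in((1,1),(1,-1),(-1,-1),(-1,1))])-[250,230]+.5)*4).round())
print(arm.read_state()['wrist_force'])
```

```text
86 [[382. 271.]
 [302. 303.]
 [242. 213.]
 [319. 183.]]
109 [[383. 241.]
 [302. 273.]
 [240. 183.]
 [318. 153.]]
[ 0.1017785   0.53694663 -0.02663297]
```

View pics/over_c.png

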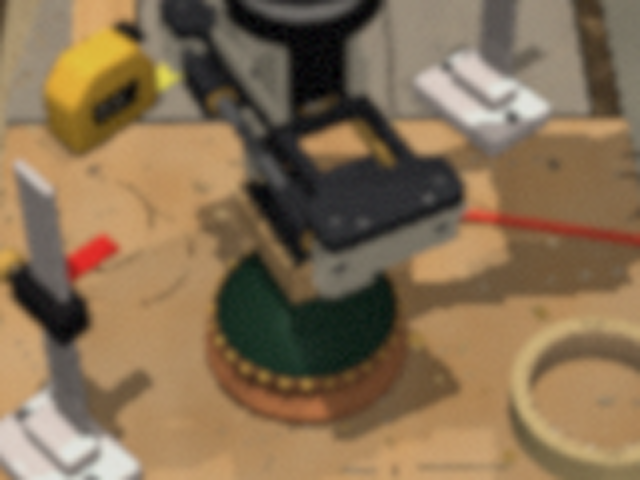

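The crop shows the block held level over the dome, its lower near corner at crop (293,302) against (302,303) expected. It sits about 2–3 mm off toward +x, so I correct for that and lower until contact.

Run:
```python
from h import *
p=[528,102]
arm.move_linear(p+[91],v=60);f0=arm.read_state()['wrist_force'][2]
z=91
while z>80:
    z-=0.7;arm.move_linear(p+[z],v=20);arm.hold(.05);f=arm.read_state()['wrist_force'][2]
    if f-f0>1.5:break
print('contact z',z,f-f0,arm.read_state()['torque'])
arm.set_gripper(80);arm.hold(.5);s1=snap('side','rel1')
arm.set_gripper(92);arm.hold(.3)
arm.move_linear(p+[160],v=80);arm.move_linear(p+[290],v=250)
R=down(np.deg2rad(90))
arm.move_ptp([547,300,290],R)
s=snap('side','placed');t=snap('top','placed')
cv2.imwrite('pics/placed_c.png',np.hstack([cv2.resize(s['frame'][255:345,275:385,::-1],None,fx=4,fy=4,interpolation=2),cv2.resize(t['frame'][210:270,245:305,::-1],(360,360),interpolation=2)]))
a=np.deg2rad(117);ux=np.array([np.cos(a),np.sin(a),0]);uy=np.array([-np.sin(a),np.cos(a),0])
C=np.array([530,103,85]);P=[C+sx*35*ux+sy*23*uy for sx,sy in((1,1),(1,-1),(-1,-1),(-1,1))]
print(((proj(s,P)-[275,255]+.5)*4).round().tolist(),((proj(t,P)-[245,210]+.5)*6+[440,0]).round().tolist(),arm.read_state()['time'])
```

```text
contact z 85.39999999999998 6.990389508435947 [-0.03249537  0.27518564 -0.02470293]
[[282.0, 172.0], [202.0, 205.0], [142.0, 114.0], [219.0, 85.0]] [[587.0, 241.0], [547.0, 157.0], [677.0, 94.0], [718.0, 178.0]] 18.4083
```

View pics/placed_c.png

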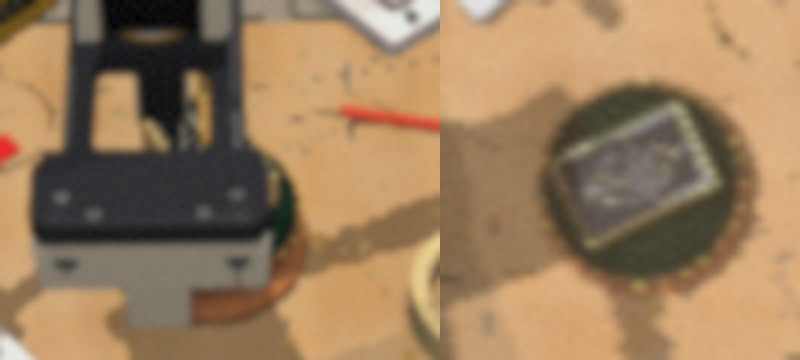

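The top crop shows the block sitting on the dome, with corners at (590,248), (552,160), (680,103) and (718,183), within about 3 mm of the plan. Next comes the loupe.

Run:
```python
from h import *
R=down(np.deg2rad(90));p=[548,352]
arm.move_ptp(p+[200],R);arm.set_gripper(50)
arm.move_linear(p+[60]);
s=snap('side','b')
cv2.imwrite('pics/b_c.png',cv2.resize(s['frame'][250:450,240:440,::-1],(600,600),interpolation=2))
a=np.deg2rad(117);ux=np.array([np.cos(a),np.sin(a),0]);uy=np.array([-np.sin(a),np.cos(a),0])
for z in(62,85):
  C=np.array([530,103,z]);P=[C+sx*35*ux+sy*23*uy for sx,sy in((1,1),(1,-1),(-1,-1),(-1,1))]
  print(((proj(s,P)-[240,250]+.5)*3).round().tolist())
```

```text
[[316.0, 166.0], [257.0, 190.0], [212.0, 122.0], [269.0, 100.0]]
[[316.0, 144.0], [257.0, 168.0], [211.0, 101.0], [269.0, 79.0]]
```

View pics/b_c.png

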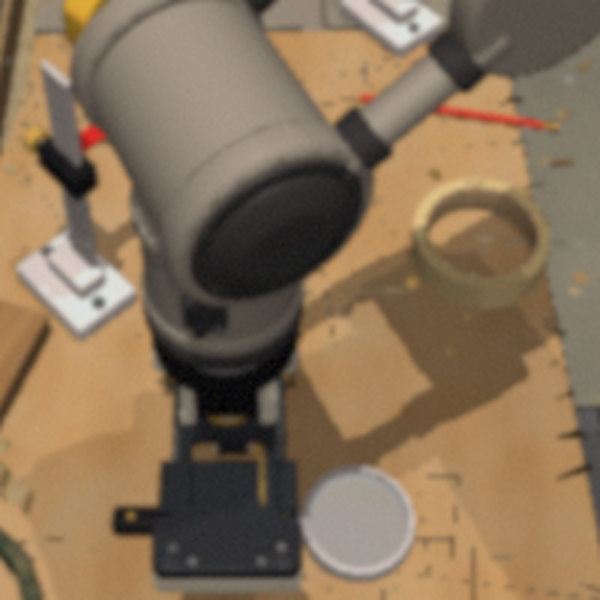

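The loupe lies right of the fingers, rim centre at crop (358,522) and handle under the gripper. I'll grasp, lift and measure it in hand.

Run:
```python
from meas import *
p=[548,352]
arm.move_linear(p+[24],v=60);arm.set_gripper(5,50)
st=arm.read_state();print(st['gripper_width'],st['grip_force'],st['wrist_force'])
arm.move_linear(p+[120],v=80);arm.move_linear(p+[280],v=200)
for dd in(-90,-120,-135,-150,180):
    a=np.deg2rad(dd);r=np.array([np.cos(a),np.sin(a)])
    g=np.array([529.5,102.5])+75*r
    print(dd,[arm.ik([*g,160],down(np.deg2rad(dd+90))),])
s=snap('side','held');t=snap('top','held');print(st['time'],arm.read_state()['gripper_width'])
# expected lens at 75 mm in -x, z 280-24+6
c=[p[0]-75,p[1],262];print('exp px',proj(s,c),proj(t,c))
us,ut=proj(s,c)[0],proj(t,c)[0]
def cr(f,u,w):x,y=int(u[0])-w,int(u[1])-w;x=max(x,0);y=max(y,0);print(x,y);return cv2.resize(f[y:y+2*w,x:x+2*w,::-1],(400,400),interpolation=2)
cv2.imwrite('pics/held_c.png',np.hstack([cr(s['frame'],us,50),cr(t['frame'],ut,25)]))
```

```text
15.080549863030733 49.97792601585388 [-0.41592746  0.32918064  0.46750415]
-90 [array([-9.27070380e-02,  4.39481099e-01,  1.63814776e+00, -4.44089210e-16,
        1.06396379e+00, -9.27070380e-02])]
-120 [array([-7.92901176e-02,  3.79190353e-01,  1.73829088e+00, -4.44089210e-16,
        1.02411142e+00,  4.44308658e-01])]
-135 [array([-5.67238898e-02,  3.55598046e-01,  1.77625862e+00, -4.44089210e-16,
        1.00973599e+00,  7.28674274e-01])]
-150 [array([-2.45847370e-02,  3.39264844e-01,  1.80211794e+00, -4.44089210e-16,
        1.00020987e+00,  1.02261281e+00])]
180 [array([ 5.70893375e-02,  3.34074719e-01,  1.81026020e+00, -4.44089210e-16,
        9.97257731e-01,  1.62788566e+00])]
22.2833 15.106417084849348
exp px [[367.47411568 337.16909094]] [[169.41481389 249.65633368]]
317 287
144 224
```

View pics/held_c.png

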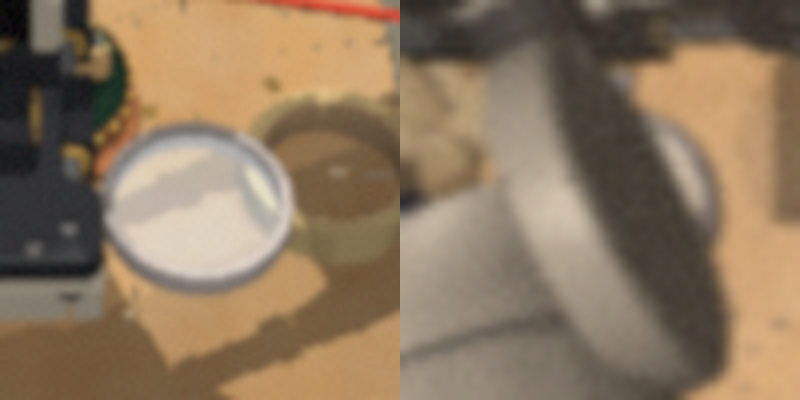

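In the side crop the rim centre is at (200,208), i.e. pixel (366.9,338.9). That is within 2 px of where the arm expects it, and the lens looks level. I'll move over the block.

Run:
```python
from meas import *
arm.move_linear([548,352,300])
R=down(0.);L=np.array([529.5,102.5]);g=[L[0],L[1]-75]
arm.move_ptp(g+[300],R);arm.move_linear(g+[200],v=100);arm.move_linear(g+[160],v=50);arm.hold(.4)
s=snap('side','fin');t=snap('top','fin')
cv2.imwrite('pics/fin_c.png',np.hstack([cv2.resize(s['frame'][240:340,255:375,::-1],(480,400),interpolation=2),cv2.resize(t['frame'][215:265,255:295,::-1],(320,400),interpolation=2)]))
c=[*L,142];a=np.linspace(0,2*np.pi,90);rim=[[L[0]+34*np.cos(q),L[1]+34*np.sin(q),z] for q in a for z in(136,148)]
q=(proj(s,rim)-[255,240]+.5)*4;print('exp side rim',q.min(0),q.max(0))
q=(proj(t,rim)-[255,215]+.5)*8+[480,0];print('exp top rim',q.min(0),q.max(0))
st=arm.read_state();print(st['time'],st['gripper_width'],st['tcp_pos'],st['grip_force'])
```

```text
exp side rim [222.39101575  69.87289159] [358.75582213 184.11039311]
exp top rim [542.74457419  64.42088491] [741.45907516 262.27395111]
28.8 15.19967920190203 [529.50278921  27.50138582 160.04528517] 49.97563898563385
```

View pics/fin_c.png

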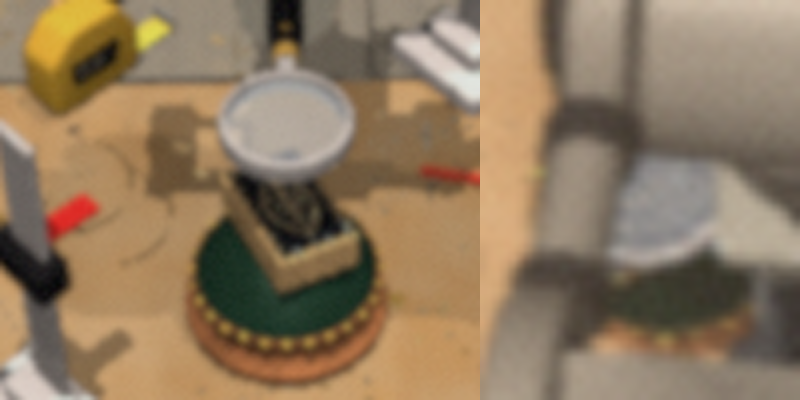

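The final crop shows the rim at x 218–356, y 68–183 against 222–359 and 70–184 expected, so the lens is level and centred to about 1–2 mm. The block's lower corners at (283,293) and (358,262) match a level block at the apex. The pointer triangulates to about 140–142 mm and the lens is at about 142 mm, so I'm handing in.

```bash
python3 -c "
from workcell import arm
print(arm.finish_job())"
```

```text
the job is handed in; nothing more can be done
None
```

The job is handed in, and its verdict was not reported: by the last pictures the block sits level on the dome and the lens is held level over it at about 142 mm, with the pointer measured at about 140–142 mm.

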